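Pull the air-filter plate and hold it to the light

ROBOT

A 6-joint arm with a two-finger parallel gripper is mounted at the origin on the work surface. World frame = base frame: x ahead of the robot, y to its left, z up, the work surface at z = 0. Lengths are in m, angles in rad, forces in N, time in s.
With the tool pointing down it reaches from about 0.3 to 0.875 m from the base axis. Payload 6.4 kg.
Tool frame: the origin (TCP) lies on the centre line of the jaws, within the pads' length; the fingertips stand 11 mm ahead of it and the grasp point (between the pads) lies 8 mm behind it (r.tip_extent is the distance from the TCP to the fingertips, in m); z points along the fingers, x is the direction in which the jaws open and shut, and the axes are right-handed (so a half turn about z gives the same grasp; the last joint's range is limited). The gripper opens to 85 mm and grips with 20 to 120 N. Pads are 22 mm wide; open, the fingers measure 114 mm over their backs; the gripper's body (76 mm by 85 mm) begins 54 mm behind the grasp point. The pads swing forward as they close: fully open they stand 13 mm farther back than shut.
Start: joints at [1.028, 0.181, 1.607, -0, 1.354, -0.206], TCP at [0.19, 0.543, 0.242] pointing down, gripper open.
Joint ranges: [-2.99, 2.99], [-0.89, 2.07], [0.3, 2.58], [-1.14, 4.28], [0, 2.63], [-3.12, 3.12]. Speed limits (rad/s): [2.57, 2.57, 3.01, 3.14, 3.14, 3.14].

INTERFACE

Orientations are given as [roll, pitch, yaw] about the fixed x, y, z axes, in that order (R = Rz(yaw) Ry(pitch) Rx(roll)).
In Python, from cell import r gives the robot as it stands. Calls block until the motion is done:
- r.goto(position, orientation): joint-space move of the TCP to a pose.
- r.move_linear(position, attitude=None, vel=0.15, until_force=None): straight line of the TCP; attitude=None keeps the orientation; vel is the mean speed in m/s. With until_force (N) it stops when the force on the tool has changed by that much, and returns True; else False.
- r.movej(angles): joint-space move.
- r.set_gripper(opening, grasp_force=None): finger opening in m; grasp_force is the grip in N (None keeps the last); returns when the fingers have stopped.
- r.sleep(seconds).
- r.ik(position, orientation): joint angles nearest the present ones, or None.
- r.state(): the state.
- r.camera(name): name is "side" or "top" or "wrist"; returns (picture, depth): 420x560x3 uint8, red, green, blue; 420x560 float32, m along the optical axis (not along the pixel's ray), 0 where there is no reading.
- r.camera_model(name): a dict with "camera_matrix" (3x3 intrinsics, pixels), "camera_from_world" (4x4, takes a point from world to camera coordinates). Camera axes: x right, y down, z forward; pixel columns grow to the right and rows downward; lengths in m; the calibration is good to about 2 mm. The wrist camera is an equidistant fisheye: a pixel r from the principal point sees the ray r / f radians off the axis. A picture is of the moment at which its call begins: read the wrist's pose just before it. camera_model takes no time and is no camera call; for the wrist camera it gives the pose at the moment of the call.
A pose or a line that the arm cannot do raises r.PlanningError and nothing moves.
- r.hand_in(): hands the job in, once; it reports no verdict.
The state is a dict: "time": time; "joint_pos": joint angles; "dq": joint speeds; "effort": joint torques, N m; "position": TCP position; "tool_rot": TCP orientation; "wrist_force": force on the tool from outside, world axes, zero at the start; "ft_torque": the same for the moment, N m; "grip_width": finger opening in m.
Only numpy, scipy, OpenCV 4.12 (cv2) and the standard library are available. Lean on these libraries where they do the work, as an engineer would, in place of code of your own. Each camera call takes 0.05 s, during which the arm holds its last target.

TASK

Check the air filter: swing the white flap of the grey filter housing right up until it stands upright or leans back, and draw out the slotted filter plate, the one with the flat bar-shaped tab. Hold it up hanging upright in front of the middle of the standing light panel, about 10 cm away with its flat face squarely to the panel, and finish like that, keeping hold of it and still. Leave the flap open, the solid blank plate (round peg grip) in its slot, and the glassware and other things on the bench undisturbed.

Things in the scene. Friction and masses are not known exactly. Their poses are not given: they have to be found in the camera images.
- housing: fixed grey open box, 132 (x) by 170 (y) by 118 mm high, 6 mm walls, 8 mm floor; origin at the centre of its underside, z up. Two upright slots at x = 0, y = +35 and -35 mm hold the two plates (in either order), faces across y. Slot guides end 74 mm up and leave 2 mm play; a plate comes straight up, clear of the box after 110 mm. A hose stub sticks out 50 mm at the +y side, below the rim
- flap (a joint): angle of the white flap, rad: 0 shut on the rim, 1.57 upright (its edge then 260 mm above the bench), stop at 1.9; starts shut or slightly ajar. 142 by 172 by 6 mm, hinged along the housing's far (+x) rim about the housing's y; its near edge overhangs the near wall by 10 mm. The stiff hinge holds it at any angle; opening takes about 2 N at the knob
- flap_hinge (a point): middle of the flap's hinge line (66 mm to the housing's +x, 118 mm up); turns with the flap
- flap_knob (a point): centre of the black ball knob, 20 mm across, on a 10 mm stem, 28 mm above the flap's upper face (34 above its underside) and 118 mm from the hinge along the flap, midway in y; 152 mm above the bench when shut. Pinched along the housing's y, the ball turns between the fingers as the flap swings, so the gripper may stay pointing down
- filter_plate: loose aluminium filter plate standing in one slot: frame 90 (x) by 6 (y) by 78 mm high with see-through vertical slots, on top a flat bar-shaped tab 40 (x) by 10 (y) by 26 mm high; total 104 mm, about 0.11 kg. Origin at the centre of its underside, y across its flat face, z up (axes parallel to the housing's at the start)
- filter_tab (a point): centre of the filter plate's tab, 91 mm above the plate's underside, 13 mm below the tab's top; in the housing the tab's top is 6 mm below the rim
- filter_mid (a point): centre of the filter plate's slotted frame, 39 mm above its underside and 52 mm below filter_tab
- blank_plate: loose solid aluminium plate, 90 by 6 by 78 mm, with a round peg grip 14 mm across and 20 mm high on top, standing in the other slot; stays there. Origin at the centre of its underside
- light_panel: fixed standing light panel, white face 160 mm wide by 180 high in a grey frame 180 wide, 224 high, on a foot 14 mm high reaching 35 mm in front of the face; origin on the bench below the face's middle; the face looks along its -x, y runs along the face, z up
- panel_face (a point): centre of the panel's white face, 125 mm above the bench, axes as light_panel: points in front of the face have negative x
- flask: bystander: clear conical flask, 74 mm wide at the foot, 102 mm tall; origin at the centre of its underside
- beaker: bystander: clear glass beaker, 64 mm across, 75 mm tall; origin at the centre of its underside
- dish: bystander: closed clear dish, 84 mm across, 16 mm tall; origin at the centre of its underside
- bottle: bystander: white plastic bottle, 60 mm across, 130 mm tall; origin at the centre of its underside
- torch: bystander: black pocket torch standing on its end, 34 mm across, 115 mm tall; origin at the centre of its underside
- vial: bystander: small capped clear vial, 28 mm across, 55 mm tall; origin at the centre of its underside
- vial2: bystander: small capped amber vial, 28 mm across, 55 mm tall; origin at the centre of its underside
There are look-alikes about, which are no part of the job. What is shaped like the light_panel but orange or turquoise is not meant.

How it is judged:
By the outcome, as a careful person would: the job done as asked, in the order asked, and still so for the second after the job is handed in, while the arm keeps its last pose, push and grip.
It also fails if it takes over 51 s, if anything falls off the work surface, if the arm or the gripper's body presses on something with over 40 N, if the wrist force passes 120 N, or if a joint passes its speed limit or range.

## Working session

There is one attempt and no reset: what is moved stays moved. The work goes in short steps, each a Python script; the robot and the scene stay as the last script left them, time stands still between calls to the robot, and variables do not carry over. Pictures are saved under pics/ and viewed, and the job is handed in when it is done.

```bash
mkdir -p pics; ls; python3 - <<'E'
from cell import r
import cv2, numpy as np
for n in ("side","top","wrist"):
    m=r.camera_model(n); print(n,np.round(m["camera_matrix"],1).tolist()); print(np.round(m["camera_from_world"],3).tolist())
    p,d=r.camera(n); cv2.imwrite(f"pics/{n}0.png",p[:,:,::-1]); np.savez(f"{n}0.npz",p=p,d=d,K=m["camera_matrix"],T=m["camera_from_world"])
print(r.state()["time"], r.state()["grip_width"], r.state()["position"], r.state()["tool_rot"])
E
```

```text
pics
side [[492.1, 0.0, 273.8], [0.0, 492.1, 213.7], [0.0, 0.0, 1.0]]
[[0.845, -0.535, -0.017, -0.48], [-0.339, -0.511, -0.79, 0.21], [0.414, 0.673, -0.613, 1.056], [0.0, 0.0, 0.0, 1.0]]
top [[423.6, 0.0, 269.8], [0.0, 423.6, 209.4], [0.0, 0.0, 1.0]]
[[0.03, -0.999, 0.026, -0.127], [-0.989, -0.033, -0.143, 0.514], [0.143, -0.021, -0.989, 1.005], [0.0, 0.0, 0.0, 1.0]]
wrist [[325.2, 0.0, 274.6], [0.0, 325.2, 203.1], [0.0, 0.0, 1.0]]
[[0.33, 0.944, -0.002, -0.573], [0.899, -0.313, 0.305, -0.04], [0.287, -0.102, -0.952, 0.38], [0.0, 0.0, 0.0, 1.0]]
0.15 0.08557342861119967 [0.1897822  0.54234789 0.24158939] [-3.14132640e+00  1.31170443e-03  1.23401960e+00]
```

View pics/side0.png

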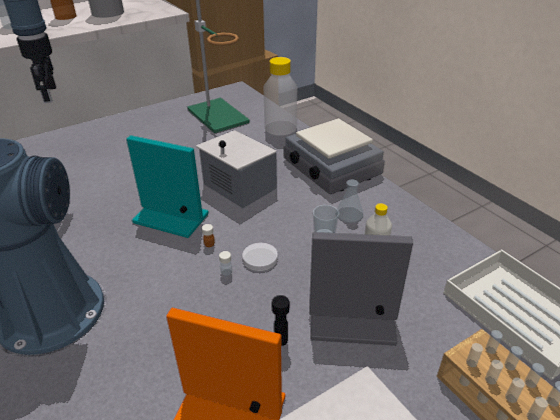

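View pics/top0.png

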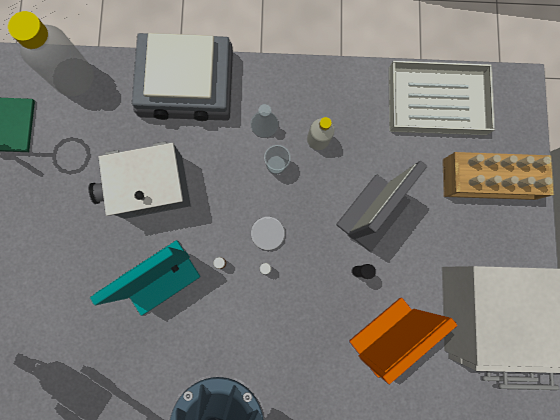

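View pics/wrist0.png

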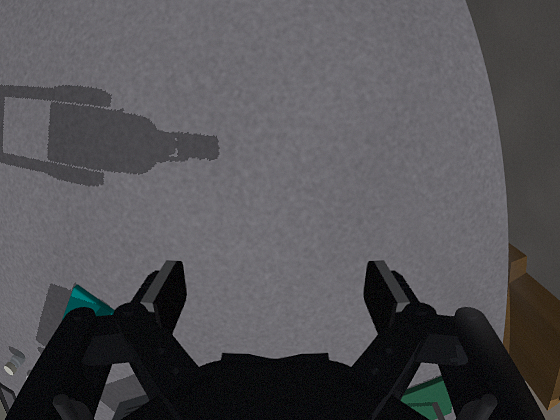

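Side view: the housing is at (238,170), with its knob at (222,145). The grey panel is at (357,290), seen from a dark side. Top view: the housing is at (142,180), its knob at (140,196), its hose at (95,193). The grey panel is at (385,205), the teal look-alike at (150,280) and the orange one at (400,340). I'll zoom in next.

```bash
cat > h.py <<'E'
import numpy as np, cv2
class V:
    def __init__(s,f):
        z=np.load(f); s.p=z["p"]; s.d=z["d"]; s.K=z["K"]; s.T=z["T"]; s.R=s.T[:3,:3]; s.C=-s.R.T@s.T[:3,3]
    def dep(s,u,v):
        z=s.d[int(round(v)),int(round(u))]; return s.R.T@(z*np.linalg.inv(s.K)@[u,v,1]-s.T[:3,3])
    def plane(s,u,v,h):
        w=s.R.T@np.linalg.inv(s.K)@[u,v,1]; return s.C+w*(h-s.C[2])/w[2]
    def proj(s,P):
        c=s.R@np.asarray(P)+s.T[:3,3]; q=s.K@c; return q[:2]/q[2]
    def xyz(s):
        v,u=np.mgrid[:420,:560]; c=np.stack([u,v,np.ones_like(u)],-1)@np.linalg.inv(s.K).T*s.d[...,None]
        return (c-s.T[:3,3])@s.R
E
python3 - <<'E'
from h import *
t=V("top0.npz"); s=V("side0.npz")
a=cv2.resize(t.p[130:280,300:460,::-1],None,fx=4,fy=4,interpolation=2); cv2.imwrite("pics/c1.png",a[:600])
a=cv2.resize(t.p[120:240,60:220,::-1],None,fx=5,fy=5,interpolation=2); cv2.imwrite("pics/c2.png",a)
a=cv2.resize(s.p[120:270,180:340,::-1],None,fx=4,fy=4,interpolation=2); cv2.imwrite("pics/c3.png",a)
X=t.xyz(); 
print("C",t.C,s.C)
for q in [(142,180),(425,165),(345,225),(385,195),(360,195),(372,245),(360,210),(250,233)]: print(q,np.round(X[q[1],q[0]],3), np.round(t.d[q[1],q[0]],3))
Y=s.xyz()
for q in [(350,280),(350,327),(235,150),(165,180),(170,215)]: print(q,np.round(Y[q[1],q[0]],3))
E
```

```text
C [ 0.36833784 -0.08839254  1.07092076] [ 0.03997186 -0.86052476  0.80423164]
(142, 180) [0.562 0.181 0.129] 0.954
(425, 165) [ 0.594 -0.424  0.226] 0.875
(345, 225) [ 0.488 -0.301  0.016] 1.065
(385, 195) [ 0.542 -0.363  0.152] 0.94
(360, 195) [ 0.566 -0.339  0.016] 1.077
(372, 245) [ 0.44  -0.37   0.013] 1.063
(360, 210) [ 0.527 -0.339  0.017] 1.071
(250, 233) [ 0.461 -0.063 -0.   ] 1.073
(350, 280) [ 0.513 -0.366  0.12 ]
(350, 327) [ 0.501 -0.393  0.017]
(235, 150) [0.558 0.174 0.131]
(165, 180) [0.345 0.147 0.128]
(170, 215) [0.343 0.153 0.015]
```

View pics/c1.png

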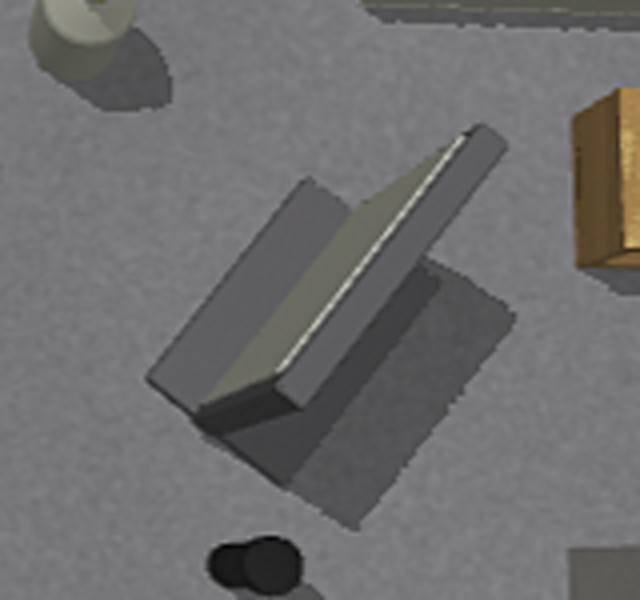

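View pics/c2.png

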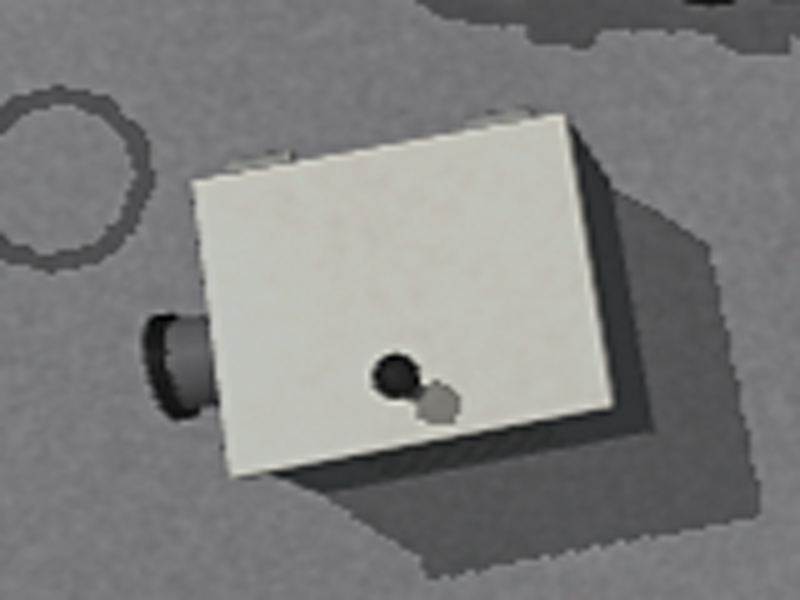

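View pics/c3.png

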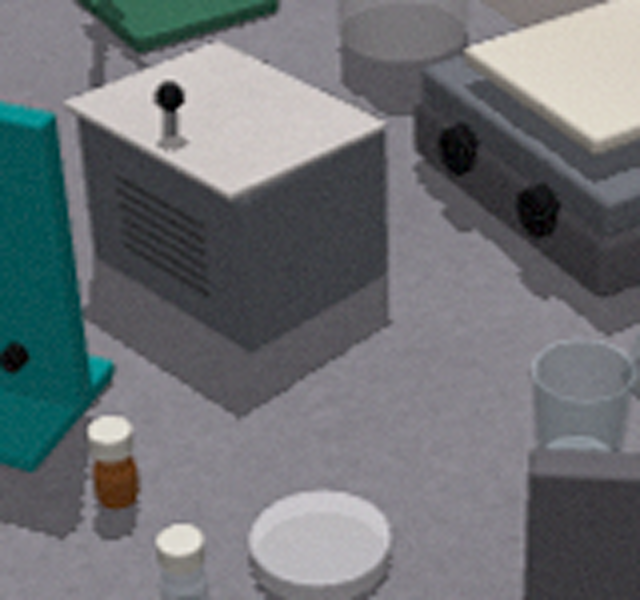

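```bash
python3 - <<'E'
from h import *
np.set_printoptions(precision=4,suppress=True)
t=V("top0.npz"); s=V("side0.npz")
for nm,v,roi in (("top",t,(85,130,200,235)),("side",s,(190,120,300,200))):
    g=cv2.cvtColor(v.p,cv2.COLOR_RGB2HSV); m=((g[...,1]<45)&(g[...,2]>(150 if nm=="top" else 150))).astype(np.uint8)
    k=np.zeros_like(m); k[roi[1]:roi[3],roi[0]:roi[2]]=1; m*=k
    cs,_=cv2.findContours(m,0,2); c=max(cs,key=cv2.contourArea); h=cv2.convexHull(c)
    q=cv2.approxPolyDP(h,6,True)[:,0]; print(nm,cv2.contourArea(c),q.tolist())
    X=v.xyz()[m>0]; X=X[np.abs(X[:,2]-.125)<.03]
    A=np.c_[X[:,:2],np.ones(len(X))]; co=np.linalg.lstsq(A,X[:,2],rcond=None)[0]; print("plane",co,"at mean",X.mean(0))
    P=np.array([v.plane(*p,X[:,2].mean()) for p in q]); print(P)
    print("edges",[np.round(np.linalg.norm(P[i]-P[i-1]),4) for i in range(len(P))], "centre",P.mean(0))
    # black knob
    d=((v.p.max(2)<50)).astype(np.uint8)*k
    n,l,st,ce=cv2.connectedComponentsWithStats(d)
    for i in range(1,n):
        if st[i,4]>20: print("dark",ce[i],st[i],v.plane(*ce[i],.152))
# panel
X=t.xyz(); g=cv2.cvtColor(t.p,cv2.COLOR_RGB2HSV)
w=np.array([p for p in [t.proj([0,0,0])]])
x=X[130:260,320:440].reshape(-1,3); 
pts=x[(x[:,2]>.04)&(x[:,2]<.205)]; print(len(pts))
# face: plane ransac via vertical
best=None; rng=np.random.default_rng(0)
for _ in range(500):
    a,b=pts[rng.choice(len(pts),2,False),:2]; n=np.array([-(b-a)[1],(b-a)[0]]); 
    L=np.linalg.norm(n)
    if L<.03: continue
    n/=L; e=abs((pts[:,:2]-a)@n)<.002
    if best is None or e.sum()>best.sum(): best=e
f=pts[best]; c=f[:,:2].mean(0); u,sv,vt=np.linalg.svd(f[:,:2]-c); print("face",len(f),c,"dir",vt[0],"n",vt[1]); 
al=(f[:,:2]-c)@vt[0]; print(al.min(),al.max(),np.percentile(al,[1,99])); 
for a in (al.min(),al.max()): print(c+a*vt[0])
E
```

```text
top 4439.0 [[172, 143], [181, 200], [106, 214], [98, 156]]
plane [-0.0558 -0.0127  0.1631] at mean [0.5668 0.1879 0.1291]
[[0.6505 0.1196 0.1291]
 [0.5194 0.0913 0.1291]
 [0.4822 0.2551 0.1291]
 [0.6139 0.2842 0.1291]]
edges [np.float64(0.1686), np.float64(0.1342), np.float64(0.168), np.float64(0.1348)] centre [0.5665 0.1876 0.1291]
dark [177.3846 156.1538] [175 147   7  23  39] [0.6139 0.1008 0.152 ]
dark [ 92.3736 193.6923] [ 89 183  11  21  91] [0.5231 0.2799 0.152 ]
dark [139.0357 194.75  ] [135 191   9   8  56] [0.5242 0.1788 0.152 ]
dark [148.2517 209.5099] [115 204  58  12 151] [0.4923 0.1566 0.152 ]
side 1515.0 [[196, 145], [235, 130], [276, 150], [237, 168]]
plane [-0.0653 -0.0131  0.169 ] at mean [0.5673 0.1805 0.1296]
[[0.4823 0.2594 0.1296]
 [0.6128 0.275  0.1296]
 [0.6501 0.1141 0.1296]
 [0.5193 0.0938 0.1296]]
edges [np.float64(0.1697), np.float64(0.1314), np.float64(0.1651), np.float64(0.1324)] centre [0.5661 0.1856 0.1296]
dark [222.1515 143.9394] [219 141   7   7  33] [0.528  0.1883 0.152 ]
dark [293.8957 157.1391] [288 151  12  14 115] [0.6484 0.0264 0.152 ]
dark [220.9583 177.2917] [210 171  21  13  24] [0.4512 0.0473 0.152 ]
dark [221.5909 184.    ] [212 178  20  13  22] [0.4392 0.021  0.152 ]
dark [221.3636 186.9545] [211 181  21  13  22] [0.4331 0.0104 0.152 ]
960
face 658 [ 0.5287 -0.3526] dir [-0.7975  0.6033] n [0.6033 0.7975]
-0.08871223120920638 0.08097835365404844 [-0.0868  0.0801]
[ 0.5994 -0.4061]
[ 0.4641 -0.3038]
```

```bash
python3 - <<'E'
from h import *
from cell import r
np.set_printoptions(precision=4,suppress=True)
t=V("top0.npz"); s=V("side0.npz")
def ray(v,p): w=v.R.T@np.linalg.inv(v.K)@[*p,1]; return v.C,w/np.linalg.norm(w)
def tri(a,b):
    (c1,d1),(c2,d2)=ray(t,a),ray(s,b); M=np.c_[d1,-d2]; k=np.linalg.lstsq(M,c2-c1,rcond=None)[0]
    p,q=c1+k[0]*d1,c2+k[1]*d2; return (p+q)/2,np.linalg.norm(p-q)
print("knob",tri((139.04,194.75),(222.15,143.94)))
yaw=.218; X=np.array([np.cos(yaw),np.sin(yaw)]); H=np.array([.5665,.1872])+.005*X; print("housing",H,"hinge",H+.066*X,"knob exp",H+.066*X-X*(.1228*np.cos(.28+.06)), .118+.1228*np.sin(.34))
# panel corners frame top z=.224
for q in [(480,123),(507,147),(300,410),(272,372)]: print("frametop",t.plane(300+q[0]/4,130+q[1]/4,.224)[:2])
for q in [(308,178),(148,378),(285,485)]: print("foot",t.plane(300+q[0]/4,130+q[1]/4,.014)[:2])
g=t.p.astype(int); roi=np.zeros((420,560),bool); roi[150:245,335:430]=1
W=t.xyz(); m=roi&(W[...,2]>.03)&(W[...,2]<.23)&(g[...,0]-g[...,2]>8)
f=W[m]; print(m.sum(),f.mean(0)); c=f[:,:2].mean(0); u,sv,vt=np.linalg.svd(f[:,:2]-c,full_matrices=False); print(vt, sv, np.percentile((f[:,:2]-c)@vt[1],[5,50,95]))
al=(f[:,:2]-c)@vt[0]; print(np.percentile(al,[0,1,99,100])); print("zrange",f[:,2].min(),f[:,2].max())
for z in (.06,.1,.14,.18):
  k=abs(f[:,2]-z)<.02; print(z,k.sum(),al[k].min(),al[k].max(),((f[:,:2]-c)@vt[1])[k].mean())
for nm,q,h in (("bottle",(324,124),.13),("flask",(264,110),.102),("beaker",(277,157),.075),("torch",(368,271),.115)): print(nm,t.plane(*q,h))
print(r.tip_extent)
E
```

```text
knob (array([0.5228, 0.1768, 0.1591]), np.float64(0.0003250176943296921))
housing [0.5714 0.1883] hinge [0.6358 0.2026] knob exp [0.5228 0.1775] 0.158952214914892
frametop [ 0.6033 -0.4148]
frametop [ 0.5911 -0.4286]
frametop [ 0.451 -0.32 ]
frametop [ 0.4699 -0.3059]
foot [ 0.6212 -0.3835]
foot [ 0.4887 -0.2812]
foot [ 0.4242 -0.3677]
190 [ 0.544  -0.3641  0.1383]
[[-0.7936  0.6085]
 [ 0.6085  0.7936]] [0.665  0.0031] [-0.0003 -0.      0.0004]
[-0.0686 -0.0653  0.0873  0.0881]
zrange 0.052958348176944725 0.2184819517566161
0.06 41 -0.06213724619813107 0.08626539106116418 3.325712509212162e-05
0.1 36 -0.06290781342105524 0.08455874219337123 5.64406582433774e-05
0.14 36 -0.06736239790063676 0.08536997223904776 -4.730332647413779e-06
0.18 45 -0.06402351102667218 0.08735116827498379 -2.8358745412717847e-05
bottle [ 0.7089 -0.2281  0.13  ]
flask [ 0.7483 -0.088   0.102 ]
beaker [ 0.6412 -0.1232  0.075 ]
torch [ 0.3744 -0.3335  0.115 ]
0.011
```

Triangulating the knob gives (0.5228, 0.1768, 0.159). That is within 1 mm of where the housing fit puts it with the flap about 0.06 rad ajar, so I'll reach for it.

Candidates:
- **Housing with knob:** top (142,180). It's the only grey box with a white flap and a hose stub. The balance/hotplate at (183,75) has a white top but no ball knob, so it's out.
- **Panel:** grey at (385,205), teal at (150,280), orange at (400,340). I'm taking the grey one, and crop c1 shows its white face.

```bash
cat > geo.py <<'E'
import numpy as np
yaw=.218; X=np.array([np.cos(yaw),np.sin(yaw)]); Yh=np.array([-X[1],X[0]])
H=np.array([.5714,.1880]); hinge=H+.066*X
def knob(th):
    a=th+.2806; q=hinge-X*.1228*np.cos(a); return np.array([q[0],q[1],.118+.1228*np.sin(a)])
ATT=[np.pi,0,yaw+np.pi/2]
n=np.array([np.cos(.9155),np.sin(.9155)]); face=np.array([.5358,-.359]); PATT=[np.pi,0,.9155]
E
python3 - <<'E'
from cell import r; from geo import *; import cv2
np.set_printoptions(precision=3,suppress=True)
k=np.array([.5228,.1770,.159])
r.set_gripper(.045)
r.goto(k+[0,0,.09],ATT); print(r.state()["time"],r.state()["joint_pos"])
r.move_linear(k+[0,0,-.006],vel=.12,until_force=12)
s=r.state(); print(s["time"],s["position"],s["wrist_force"],s["effort"])
for n_ in("wrist","side"):
    p,d=r.camera(n_); cv2.imwrite(f"pics/{n_}1.png",p[:,:,::-1])
E
```

```text
2.425 [ 0.113  0.124  1.658  0.     1.36  -1.677]
3.375 [0.523 0.177 0.154] [-0.327  0.129  0.336] [  0.025 -42.923 -31.402   0.      0.013   0.   ]
```

View pics/wrist1.png

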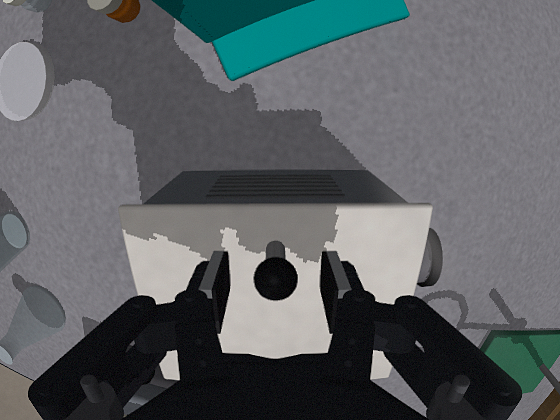

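View pics/side1.png

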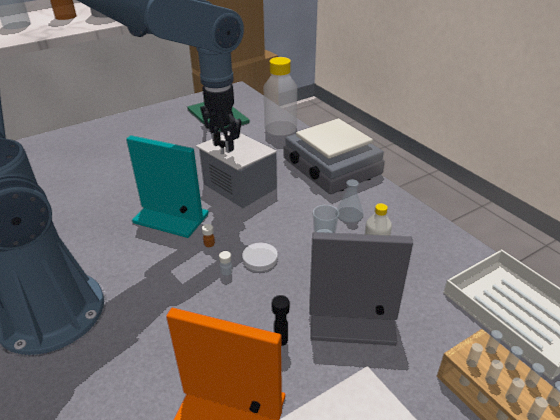

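The wrist view shows the ball (275,280) centred between the pads (222 and 330). The side view shows the forearm well clear of the teal panel. Closing and swinging now.

```bash
python3 - <<'E'
from cell import r; from geo import *; import cv2
np.set_printoptions(precision=3,suppress=True)
r.set_gripper(0.0,30); s=r.state(); print(s["time"],s["grip_width"],s["wrist_force"])
off=np.array(s["position"])-knob(.06); print("off",off)
for th in np.arange(.25,1.76,.215):
    r.move_linear(knob(th)+[0,0,-.006],vel=.09)
    s=r.state(); print(round(th,2),round(s["time"],2),s["wrist_force"],round(s["grip_width"],4))
for n_ in("wrist","side","top"):
    p,d=r.camera(n_); cv2.imwrite(f"pics/{n_}2.png",p[:,:,::-1])
E
```

```text
3.8333 0.017059134210404652 [-0.533  1.571 -0.357]
off [ 0.     0.    -0.006]
0.25 4.24 [-1.29   0.752 -0.142] 0.0177
0.46 4.68 [-0.303  1.931 -1.252] 0.0173
0.68 5.12 [ 0.802  4.483 -2.304] 0.0176
0.89 5.57 [-1.027  4.942 -3.047] 0.0177
1.11 6.01 [-0.207  5.676 -2.367] 0.0177
1.32 6.45 [-0.935  6.282 -0.964] 0.0177
1.54 6.89 [0.01  5.274 0.026] 0.0164
1.76 7.33 [ 0.321 -0.744 -0.804] 0.0002
```

View pics/side2.png

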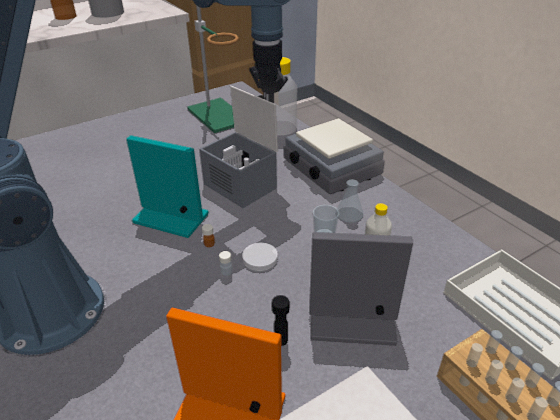

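View pics/wrist2.png

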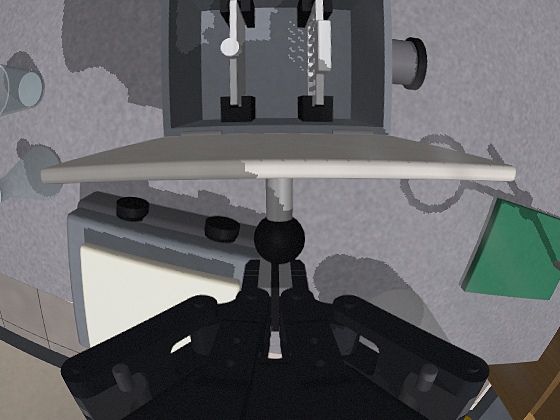

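The fingers slipped off the ball in the last step (width 0). The flap looks about upright. The plates are visible in the wrist view: the bar tab at (323,45) on the hose (+y) side, and the round peg at (230,47) on the −y side. I'll go straight up and measure the flap angle.

```bash
python3 - <<'E'
from cell import r; from geo import *; import cv2
from h import *
np.set_printoptions(precision=3,suppress=True)
s=r.state(); p=np.array(s["position"]); print(p,s["wrist_force"])
r.move_linear([p[0],p[1],.36],vel=.15)
q=H-.10*X
r.move_linear([q[0],q[1],.36],vel=.25)
print(r.state()["time"])
for n_ in("side","top","wrist"):
    m=r.camera_model(n_); p,d=r.camera(n_); cv2.imwrite(f"pics/{n_}3.png",p[:,:,::-1]); np.savez(f"{n_}3.npz",p=p,d=d,K=m["camera_matrix"],T=m["camera_from_world"])
# flap points from depth: white pixels, housing frame
for v in ("side3","top3"):
    v=V(v+".npz"); W=v.xyz(); L=W.copy(); L[...,:2]-=H; lx=L[...,0]*X[0]+L[...,1]*X[1]; ly=L[...,0]*Yh[0]+L[...,1]*Yh[1]
    m=(W[...,2]>.135)&(W[...,2]<.27)&(abs(ly)<.075)&(lx>.03)&(lx<.12)&(v.d>0)&(v.p.min(2)>110)
    print(m.sum()); 
    if m.sum()>50:
        a=np.polyfit(W[...,2][m],lx[m],1); print("dx/dz",a, "theta",np.pi/2+np.arctan(a[0]), "ly",ly[m].min(),ly[m].max(),"zmax",W[...,2][m].max())
E
```

```text
[0.689 0.214 0.222] [ 0.394 -0.254  0.151]
9.5917
150
dx/dz [-0.028  0.068] theta 1.5432450080139113 ly -0.07467632785946474 0.07383212675132998 zmax 0.2645266201989899
227
dx/dz [-0.86   0.287] theta 0.8605519402760642 ly -0.07499983134418922 0.07482410324735564 zmax 0.26416786823052196
```

View pics/top3.png

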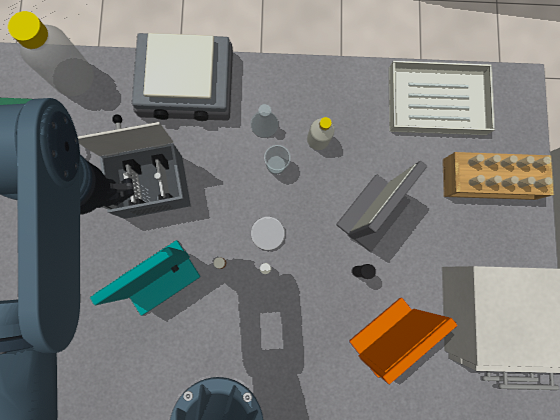

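View pics/side3.png

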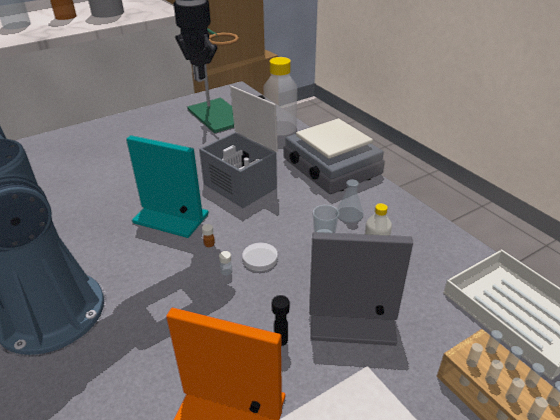

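View pics/wrist3.png

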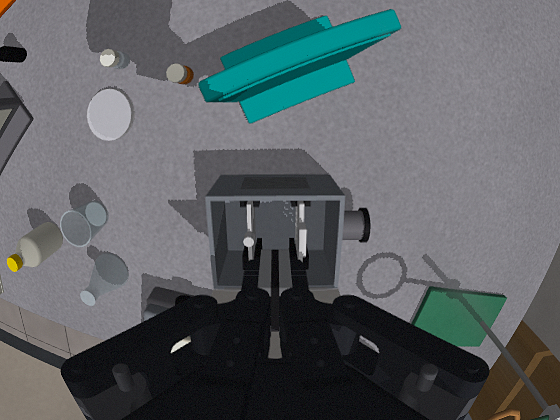

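The side depth puts the flap at about 1.54 rad, just short of upright. I'll push its inner face with the closed fingertips to about 1.75.

```bash
python3 - <<'E'
from cell import r; from geo import *; import cv2
from h import *
np.set_printoptions(precision=3,suppress=True)
def at(lx,ly,z): q=H+lx*X+ly*Yh; return [q[0],q[1],z]
r.move_linear(at(.015,0,.30),vel=.25)
r.move_linear(at(.015,0,.223),vel=.15,until_force=10)
print(r.move_linear(at(.074,0,.223),vel=.05,until_force=20), r.state()["position"],r.state()["wrist_force"],r.state()["time"])
r.move_linear(at(.0,0,.223),vel=.15)
r.move_linear(at(-.02,.035,.30),vel=.15)
r.move_linear(at(-.14,.035,.33),vel=.25)
print(r.state()["time"])
for n_ in("side","top","wrist"):
    m=r.camera_model(n_); p,d=r.camera(n_); cv2.imwrite(f"pics/{n_}4.png",p[:,:,::-1]); np.savez(f"{n_}4.npz",p=p,d=d,K=m["camera_matrix"],T=m["camera_from_world"])
v=V("side4.npz"); W=v.xyz(); L=W.copy(); L[...,:2]-=H; lx=L[...,0]*X[0]+L[...,1]*X[1]; ly=L[...,0]*Yh[0]+L[...,1]*Yh[1]
m=(W[...,2]>.135)&(W[...,2]<.27)&(abs(ly)<.075)&(lx>.03)&(lx<.12)&(v.d>0)&(v.p.min(2)>110)
a=np.polyfit(W[...,2][m],lx[m],1); print(m.sum(),"theta",np.pi/2+np.arctan(a[0]))
t=V("top4.npz"); cv2.imwrite("pics/c4.png",cv2.resize(t.p[110:230,60:220,::-1],None,fx=5,fy=5,interpolation=2))
cv2.imwrite("pics/c5.png",cv2.resize(v.p[80:210,180:310,::-1],None,fx=4.5,fy=4.5,interpolation=2))
E
```

```text
False [0.644 0.204 0.223] [ 0.056 -0.315  0.133] 12.4083
14.425
1793 theta 1.7804758412064263
```

View pics/c4.png

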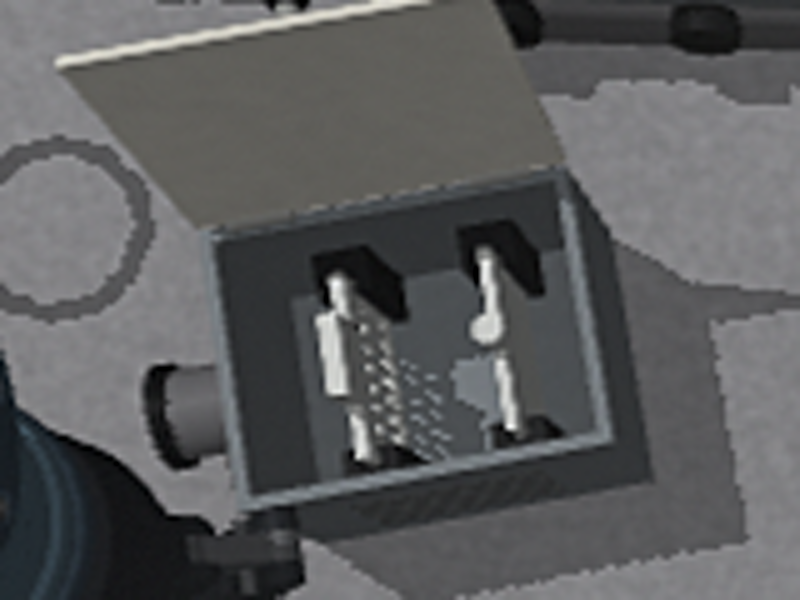

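View pics/c5.png

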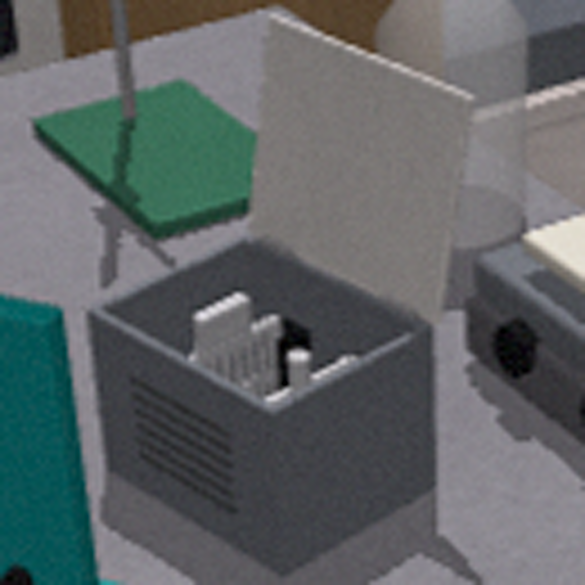

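View pics/wrist4.png

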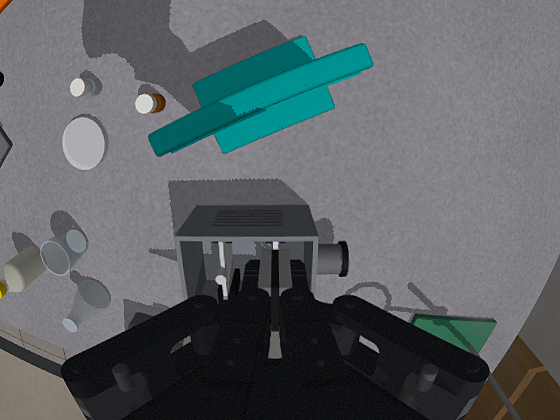

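The flap now stands at about 1.78 rad, leaning back. Crop c4 shows the slotted plate with the bar tab at (332,354) on the +y side, and the solid plate with the round peg at (487,330). Next I'll measure the tab and check it against the slot geometry.

```bash
python3 - <<'E'
from geo import *; from h import *
np.set_printoptions(precision=4,suppress=True)
t=V("top4.npz"); 
def loc(P): d=P[:2]-H; return d@X,d@Yh
for q in [(315,317),(337,312),(350,392),(327,397),(332,354)]: 
    P=t.plane(60+(q[0]+.5)/5-.5,110+(q[1]+.5)/5-.5,.112); print(P,np.array(loc(P)))
q=(487,330); P=t.plane(60+q[0]/5,110+q[1]/5,.106); print("peg",np.array(loc(P)))
g=t.p[150:215,110:145].min(2); m=(g>185).astype(np.uint8)
n,l,st,ce=cv2.connectedComponentsWithStats(m)
for i in range(1,n):
    if st[i,4]>8: P=t.plane(ce[i][0]+110,ce[i][1]+150,.112); print(st[i],ce[i]+[110,150],P,np.array(loc(P)))
# plate frame-top ends z=.086
for q in [(340,275),(365,462)]:
    P=t.plane(60+q[0]/5,110+q[1]/5,.086); print("frame end",np.array(loc(P)))
# rim corners z=.118
for q in [(208,232),(566,170),(612,437),(243,505)]:
    P=t.plane(60+q[0]/5,110+q[1]/5,.118); print("rim",P[:2],np.array(loc(P)))
E
```

```text
[0.5803 0.2316 0.112 ] [0.0181 0.0407]
[0.583  0.2218 0.112 ] [0.0186 0.0305]
[0.5459 0.213  0.112 ] [-0.0195  0.0299]
[0.5432 0.2232 0.112 ] [-0.0199  0.0405]
[0.5633 0.2225 0.112 ] [-0.0005  0.0355]
peg [-0.0016 -0.0351]
[16 16  3  7 11] [127.1818 168.6364] [0.5909 0.222  0.112 ] [0.0264 0.029 ]
[14 22  5 17 56] [125.8571 180.4464] [0.5632 0.2229 0.112 ] [-0.0005  0.0358]
[20 43  3  9 15] [131.3333 197.2   ] [0.5247 0.2075 0.112 ] [-0.0414  0.0291]
frame end [0.0425 0.0328]
frame end [-0.0484  0.034 ]
rim [0.6161 0.2804] [0.0636 0.0805]
rim [0.6515 0.1192] [ 0.0634 -0.0846]
rim [0.5272 0.0906] [-0.0642 -0.0855]
rim [0.4906 0.2539] [-0.0647  0.0819]
```

The tab measures 38–40 × 10 mm at housing-local (0, +0.0355), as expected. Now the grasp and lift.

```bash
python3 - <<'E'
from cell import r; from geo import *; import cv2
np.set_printoptions(precision=4,suppress=True)
def at(lx,ly,z): q=H+lx*X+ly*Yh; return [q[0],q[1],z]
r.set_gripper(.034)
r.move_linear(at(-.01,.0353,.25),vel=.25)
r.move_linear(at(0,.0353,.20),vel=.15)
print(r.move_linear(at(0,.0353,.095),vel=.08,until_force=10)); s=r.state(); print(s["time"],s["position"],s["wrist_force"])
p,d=r.camera("wrist"); cv2.imwrite("pics/wrist5.png",p[:,:,::-1])
r.set_gripper(0,50); s=r.state(); print(s["time"],s["grip_width"],s["wrist_force"])
E
```

```text
False
17.7083 [0.5643 0.2226 0.0957] [ 0.3348  0.2612 -0.2523]
18.0917 0.009026324180648313 [0.052  0.1894 2.7453]
```

View pics/wrist5.png

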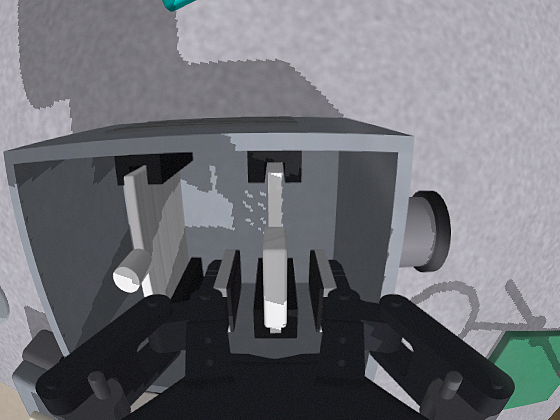

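The tab (275,280) sits centred between the pads, and the round peg (130,270) is clear of the fingers. The grip width is 9 mm against a 10 mm tab, so the grip is good. Lifting and carrying.

```bash
python3 - <<'E'
from cell import r; from geo import *; import cv2
np.set_printoptions(precision=4,suppress=True)
z0=r.state()["position"]
r.move_linear([z0[0],z0[1],.15],vel=.06); s=r.state(); print(s["time"],s["grip_width"],s["wrist_force"])
r.move_linear([z0[0],z0[1],.265],vel=.10); s=r.state(); print(s["time"],s["grip_width"],s["wrist_force"])
f=face+.1*n; print(f, r.ik([f[0],f[1],.173],PATT))
r.move_linear([.555,.0,.265],[np.pi,0,1.4],vel=.2)
r.move_linear([f[0],f[1],.265],PATT,vel=.2); s=r.state(); print(s["time"],s["grip_width"],s["wrist_force"])
r.move_linear([f[0],f[1],.173],vel=.08); r.sleep(.3); s=r.state(); print(s["time"],s["position"],s["tool_rot"],s["grip_width"],s["wrist_force"])
for n_ in("side","top","wrist"):
    m=r.camera_model(n_); p,d=r.camera(n_); cv2.imwrite(f"pics/{n_}6.png",p[:,:,::-1]); np.savez(f"{n_}6.npz",p=p,d=d,K=m["camera_matrix"],T=m["camera_from_world"])
E
```

```text
19.1583 0.008904247699169972 [-0.3998  0.4143 -1.4305]
20.4583 0.009051786160728898 [ 0.1468 -0.1492 -1.3355]
[ 0.5967 -0.2797] [-0.618   0.426   1.4401 -0.      1.2755 -1.5335]
23.2917 0.00937790216150003 [ 0.1499  0.2128 -0.6701]
24.8917 [ 0.5969 -0.2798  0.1733] [ 3.1411 -0.      0.9155] 0.009414720354285405 [ 0.7146 -0.4367 -0.4352]
```

View pics/side6.png

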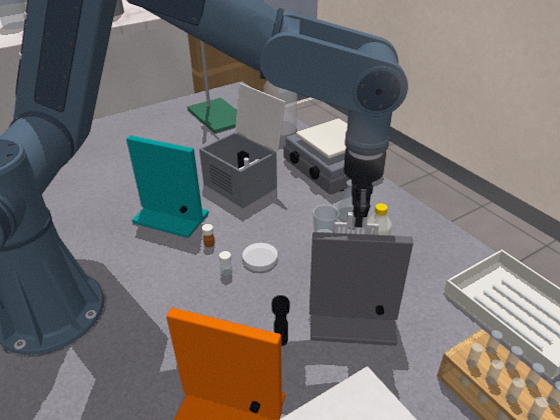

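View pics/top6.png

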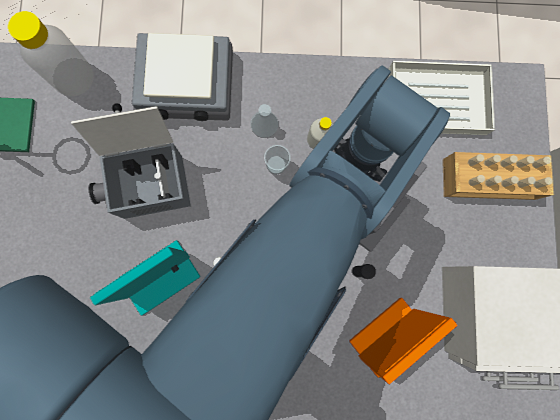

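View pics/wrist6.png

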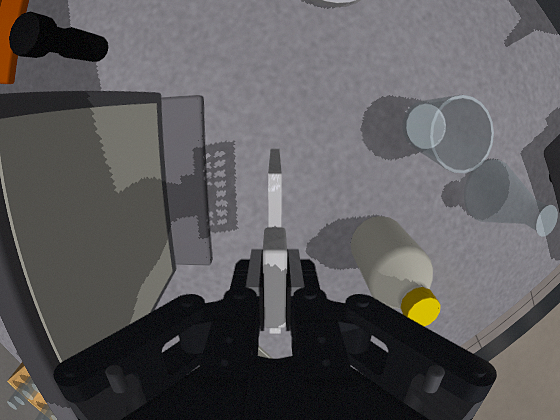

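The plate hangs in line with the jaws, with the panel face on the left in the wrist view. Before handing in I'll check distance and squareness with the wrist depth.

```bash
python3 - <<'E'
from geo import *; from h import *
np.set_printoptions(precision=4,suppress=True)
w=V("wrist6.npz"); v,u=np.mgrid[:420,:560]; f=w.K[0,0]; dx,dy=u-w.K[0,2],v-w.K[1,2]; rr=np.hypot(dx,dy)+1e-9; th=rr/f
ray=np.stack([np.tan(th)*dx/rr,np.tan(th)*dy/rr,np.ones_like(th)],-1)
W=(ray*w.d[...,None]-w.T[:3,3])@w.R
mid=np.array([.5969,-.2798]); L=W[...,:2]-mid; a=L@n; tv=np.array([-n[1],n[0]]); b=L@tv; z=W[...,2]
def rep(nm,m):
    print(nm,m.sum(),"along n",np.percentile(a[m],[5,50,95]),"along t",np.percentile(b[m],[1,50,99]),"z",np.percentile(z[m],[1,50,99]))
    A=np.c_[b[m],z[m],np.ones(m.sum())]; print("  a = ..t + ..z + c",np.linalg.lstsq(A,a[m],rcond=None)[0])
ok=w.d>0
m=ok&(z>.045)&(z<.20)&(a<-.09)&(a>-.11)&(u<165)&(v>100); rep("face",m)
g=w.p.astype(int); mw=ok&(z>.04)&(z<.22)&(a<-.085)&(a>-.115)&(g[...,0]-g[...,2]>8)&(u<180); rep("white",mw)
pl=ok&(abs(a)<.02)&(z>.07)&(z<.162)&(abs(u-275)<15)&(v<235); rep("plate",pl)
pl=ok&(abs(a)<.02)&(z>.155)&(z<.2)&(abs(u-275)<20)&(v>225)&(v<335)&(g.min(2)>60); rep("tab",pl)
# top view: foot front/panel consistency; blank peg
t=V("top6.npz"); X0=V("top4.npz")
# side: frame top edge row
s=V("side6.npz"); cv2.imwrite("pics/c6.png",cv2.resize(s.p[170:260,300:420,::-1],None,fx=6,fy=6,interpolation=2))
for b_ in (-.045,.045): print("expected frame top corner px",s.proj([*(mid+b_*tv),.164]))
E
```

```text
face 27449 along n [-0.1025 -0.1015 -0.1008] along t [-0.0713  0.0248  0.0843] z [0.0494 0.1518 0.1993]
  a = ..t + ..z + c [-0.0033  0.001  -0.1017]
white 3193 along n [-0.1029 -0.1016 -0.1009] along t [-0.0766  0.0417  0.0803] z [0.041  0.1097 0.2162]
  a = ..t + ..z + c [-0.0001 -0.0041 -0.1012]
plate 260 along n [-0.0034 -0.0009  0.0019] along t [0.046  0.0466 0.047 ] z [0.087  0.1351 0.1618]
  a = ..t + ..z + c [-0.0761  0.0027  0.0024]
tab 2704 along n [-0.0071 -0.0004  0.0063] along t [-0.0414  0.0102  0.0217] z [0.1636 0.1894 0.1993]
  a = ..t + ..z + c [ 0.0015 -0.0097  0.0013]
expected frame top corner px [378.924  224.7813]
expected frame top corner px [334.8149 222.8431]
```

View pics/c6.png

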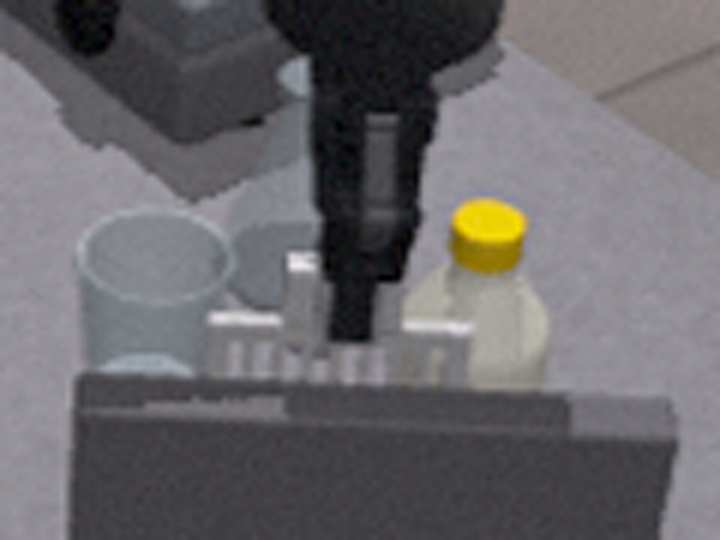

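The wrist depth puts the face 101.5 mm from the plate's midplane, with tilt and yaw errors under 0.005 rad. The frame's top corners in the side view land within 0.5 px of prediction, so the plate hangs level at the right height. The flap is still open and the blank plate is in its slot. Handing in.

```bash
python3 - <<'E'
from cell import r
s=r.state(); print(s["time"],abs(s["dq"]).max(),s["grip_width"]); r.hand_in()
E
```

```text
25.0417 0.0017764267012823937 0.008771394719293682
the job is handed in; nothing more can be done
```

The filter plate is out and held upright in front of the middle of the grey panel's white face. I handed the job in at 25.0 s with the arm still and the grip closed; no verdict was reported.

- **Flap:** I pinched the knob and swung it up, but the fingers slipped off the ball near the end and left it at about 1.54 rad, just short of upright. I then pushed its inner face with the closed fingertips to about 1.78 rad, leaning back, and it still showed open in the final views.
- **Filter plate:** I drew the plate with the bar tab from the slot on the hose (+y) side. It is about 101 mm from the face, and its flat face is square to the panel to within about 0.005 rad. Sideways it is within about 2 mm of the panel's middle, and its centre is about 125 mm above the bench.
- **Rest of the bench:** The blank plate is still in its slot. The glassware and other things look unmoved in the final images; I compared those by eye, not by measurement. The arm hid part of the top view.

No unexpected forces showed up; the highest wrist force I read was about 6.5 N, while swinging the flap.

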